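Tighten a bar clamp with a ratchet ring wrench

ROBOT

A 6-joint arm with a two-finger parallel gripper is mounted at the origin on the work surface. World frame = base frame: x ahead of the robot, y to its left, z up, the work surface at z = 0. Lengths are in m, angles in rad, forces in N, time in s.
With the tool pointing down it reaches from about 0.35 to 0.925 m from the base axis. Payload 6.4 kg.
Tool frame: the origin (TCP) lies at the centre of the arm's flange, where the gripper is bolted on; the fingertips stand 173 mm ahead of it and the grasp point (between the pads) lies 155 mm ahead of it (manip.pinch_z is the distance from the TCP to the grasp point, in m); z points along the fingers, y is the line along which they close (so a half turn about z gives the same grasp; the last joint's range is limited). The gripper opens to 85 mm and grips with 20 to 120 N. Pads are 22 mm wide; open, the fingers measure 114 mm over their backs; the gripper's body (76 mm by 85 mm) begins 54 mm behind the grasp point. The pads swing forward as they close: fully open they stand 13 mm farther back than shut.
Start: joints at [-1.492, 0.245, 1.558, -0, 1.339, -0.174], TCP at [0.163, -0.629, 0.405] pointing down, gripper open.
Joint ranges: [-3.13, 3.13], [-1.02, 2.26], [0.13, 2.54], [-0.95, 4.09], [0.21, 2.88], [-2.74, 2.74]. Speed limits (rad/s): [2.57, 2.57, 3.14, 3.14, 3.14, 3.14].

INTERFACE

Orientations are given as a rotation vector (axis times angle).
In Python, from cell import manip gives the robot as it stands. The module is installed in compiled form; this text tells all that it offers.
- The arm moves only by the tool jog_arm, never from a script. Its argument "moves" is a list of rows, each an object with "dp": the shift along the world's x, y, z in units of 0.08 m (1.0 is 0.08 m), a list of three; "spin": the turn about the world's z in units of 45 degrees (1.0 is 45 degrees); "gripper": the opening, from -1 (shut) to 1 (fully open). In form: [{"dp": [x, y, z], "spin": spin, "gripper": gripper}, ...]. A call has 1 to 12 rows; each row shifts and turns the commanded pose from where the row before left it; what a row does not reach is not made up. A row lasts 1/10 s, in which the tool goes at most 50 mm and 8.59 degrees, less where a joint would pass 70% of its speed; a pose out of reach is approached as far as the arm can. A call with a number of a shift or a turn outside -1 to 1 is refused whole. A call with a gripper value outside its range is refused whole. The fingers move at their own pace and stop on an object; the grip force is fixed at half the most. Time passes only in rows, so rows that do not move let the fingers close. It gives the time, the measured TCP pose, the force, the opening and the grip force at its end, in the units of the state.
- manip.observe(): the state, without advancing time (a new reading comes with each control period).
- manip.capture(name): name is "side" or "top"; returns the picture (420x560x3 uint8, red, green, blue); there is no depth.
- manip.calibration(name): a dict with "camera_matrix" (3x3 intrinsics, pixels), "R" (3x3) and "t" (3): a world point X has camera coordinates R X + t. Camera axes: x right, y down, z forward; pixel columns grow to the right and rows downward; lengths in m; the calibration is good to about 2 mm. A picture is of the moment at which its call begins. calibration takes no time and is no camera call.
- manip.sign_off(): hands the job in; it is judged then, once.
The state is a dict: "t": time; "joint_pos": joint angles; "qd": joint speeds; "joint_torque": joint torques, N m; "position": TCP position; "ee_rot": TCP orientation; "force": force on the tool from outside, world axes, zero at the start; "torque": the same for the moment, N m; "width": finger opening in m; "grip_force": force on a finger pad.
Only numpy, scipy, OpenCV 4.12 (cv2) and the standard library are available. Lean on these libraries where they do the work, as an engineer would, in place of code of your own. Each camera call takes 0.05 s, during which the arm holds its last target. There are 200 camera calls.

TASK

Take the ratchet wrench from the bench, fit its ring fully down over the big hexagon nut of the bar clamp, and swing the handle back and forth between the two terminal pillars, so that it drives clockwise and slips on the way back, until the nut is tight and will turn no further. Leave the wrench lying flat, fully down on the nut, let go of it, and leave the other things on the bench where they are.

Things in the scene. Friction and masses are not known exactly. Their poses are not given: they have to be found in the camera images.
- wrench: Steel ratchet ring wrench with black grip, 211 mm long, 0.47 kg, lying flat, right side up. Origin: centre of the ring on its underside; z up, handle points to -x. Head 62 mm diameter, 18 mm thick. Neck 20 mm wide, to 52 mm from the origin, 2 to 16 mm above the underside; then the grip. Centre of mass about 21 mm from the origin towards the handle.
- wrench_grip (a point): Middle line of the wrench's straight black grip, 65 mm from the ring's centre and 13 mm above the wrench's underside; axes as wrench. The grip is 20 mm wide and 26 mm tall (its underside level with the head's) and runs from 48 to 180 mm from the ring's centre.
- wrench_hex (a point): Centre of the wrench's open hexagon hole, 9 mm above its underside: 31.6 mm across flats, right through, in a ratchet wheel of 24 teeth. Handle swung clockwise (from above) carries the hexagon along; swung anticlockwise it slips with light clicks (under 0.12 N m). The hexagon's angle differs each start and is not reported. Lost motion at a reversal: up to 28 degrees.
- nut_seat (a point): On the nut's axis, top of the 90 mm steel flange the nut stands on, 56 mm above the bench: the wrench's underside lies here when fully down. z up, +x away from the side with the pillars. Fixed, but elsewhere and turned each start. Baseboard (22 mm thick) reaches from 200 mm to -x to 80 mm to +x and 160 mm to each side; brass bar on it along y, top 44 mm above the bench.
- nut_top (a point): Top of the nut's cone, on its axis, 20 mm above nut_seat. Hexagon nut 30 mm across flats, 14 mm tall, then a 6 mm cone (29 to 21 mm diameter) that centres the ring; a 16 mm stud end stands 12 mm above this point. A ring not lined up with the hexagon rests on it 14 mm too high; turned under light pressure, then eased back a little, it drops on.
- pillar_left (a point): Top of the solid part of the brass terminal pillar at x -91, y +119 mm from nut_seat: 20 mm diameter, 95 mm above the bench (a thin tip 12 mm higher). With the wrench on the nut and its handle pointing to -x of nut_seat, the handle can swing 45 degrees to either side before it meets a pillar.
- pillar_right (a point): The same on the other terminal pillar, at x -91, y -119 mm from nut_seat.
- clamp_nut (a joint): Angle of the nut in rad, growing as it is turned clockwise seen from above (tightening); 3.0: tight against a hard stop. Starts between 0.75 and 1.1. At 0 two flats face +x and -x of nut_seat. It turns against a steady friction of about 0.35 N m and stays where it is left. The nut is greased and slippery (friction about 0.15).
- meter: Bystander: black hand-held meter lying flat, 150 x 80 x 40 mm with a round dial 48 mm tall in all, origin under its centre.
- jar: Bystander: amber glass jar with a grey lid, 60 mm diameter, 90 mm tall, origin under its centre.
- screwdriver: Bystander: screwdriver lying on the bench, origin under its middle.

How it is judged:
By the outcome, as a careful person would: the job done as asked, in the order asked, and still so for the second after the job is handed in, with the robot touching nothing.
It also fails if it takes over 72 s, if anything falls off the work surface, if the arm or the gripper's body presses on something with over 40 N, if the wrist force passes 120 N, or if a joint passes its speed limit or range.

## Working session

There is one attempt and no reset: what is moved stays moved. The work goes in short steps, Python scripts to look and compute and a tool call to move; the robot and the scene stay as the last step left them, time stands still between calls to the robot, and variables do not carry over. Pictures are saved under pics/ and viewed, at most 10 in all, crops included, and the job is handed in when it is done.

Besides the shell and the picture viewer there is one more tool, called after "Emit:" in YAML: its name, and indented under it one key for each argument. jog_arm: Moves the arm, as the interface text tells. Its arguments: {"type":"object","properties":{"moves":{"type":"array"}},"required":["moves"]}

```bash
mkdir -p pics; python3 - <<'E'
from cell import manip
import cv2, numpy as np
for n in ("top","side"):
    im=manip.capture(n); cv2.imwrite(f"pics/{n}0.png",im[:,:,::-1])
    c=manip.calibration(n); print(n,c["camera_matrix"],(-c["R"].T@c["t"]).round(3),c["R"].round(2).tolist())
s=manip.observe(); print({k:np.round(v,3) for k,v in s.items()})
E
```

```text
top [[541.11034485   0.         287.45036454]
 [  0.         541.11034485 209.29224094]
 [  0.           0.           1.        ]] [ 0.35  -0.018  1.529] [[-0.01, -1.0, 0.01], [-0.98, 0.01, -0.18], [0.18, -0.01, -0.98]]
side [[485.76814475   0.         276.3449277 ]
 [  0.         485.76814475 205.95296957]
 [  0.           0.           1.        ]] [0.02  0.636 1.015] [[-0.77, -0.64, -0.01], [-0.45, 0.55, -0.7], [0.45, -0.54, -0.71]]
{'t': np.float64(0.1), 'joint_pos': array([-1.492,  0.246,  1.559,  0.   ,  1.339, -0.174]), 'qd': array([ 0.   , -0.001, -0.004, -0.001, -0.   , -0.001]), 'joint_torque': array([-0.0000e+00, -4.3067e+01, -3.2713e+01, -0.0000e+00,  3.0000e-03,
        0.0000e+00]), 'position': array([ 0.163, -0.629,  0.404]), 'ee_rot': array([-3.115, -0.396, -0.   ]), 'force': array([-0.238, -0.621,  0.266]), 'torque': array([ 0.025,  0.004, -0.027]), 'grip_force': np.float64(0.0), 'width': np.float64(0.086)}
```

View pics/top0.png

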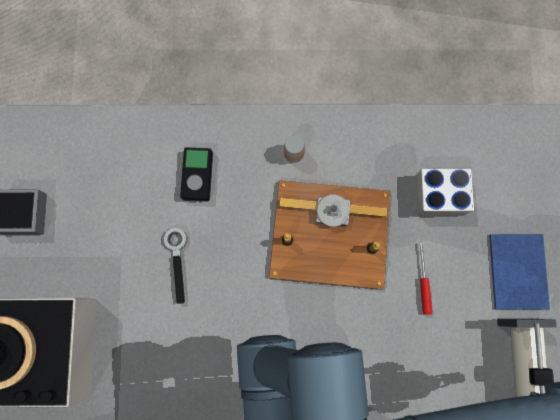

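View pics/side0.png

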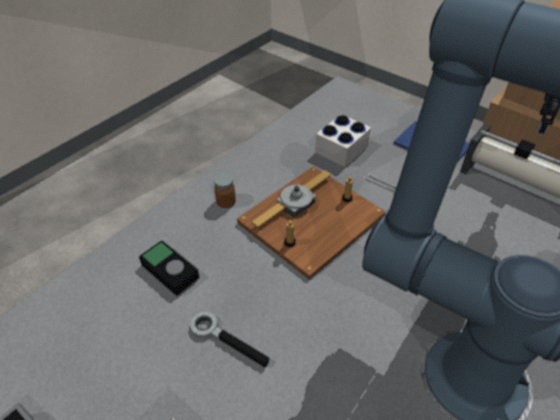

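The top picture shows the wrench ring at about (175,239) with its grip running to (180,302). The nut and flange are at (333,210), the pillars at (288,238) and (375,247), and the board spans x 271–391, y 181–289. In the side picture the ring is at (205,324), the nut at (296,192), and the pillars at (290,232) and (348,188).

```bash
cat > h.py <<'E'
from cell import manip
import cv2, numpy as np
def ray(n,px,z):
    c=manip.calibration(n); px=np.atleast_2d(px).astype(float)
    d=np.c_[px,np.ones(len(px))]@np.linalg.inv(c["camera_matrix"]).T@c["R"]
    o=-c["R"].T@c["t"]
    return (o+d*((z-o[2])/d[:,2])[:,None])[:,:2]
def proj(n,X):
    c=manip.calibration(n); p=c["camera_matrix"]@(c["R"]@np.asarray(X)+c["t"]); return p[:2]/p[2]
def big(mask,box):
    x0,x1,y0,y1=box; m=np.zeros_like(mask); m[y0:y1,x0:x1]=mask[y0:y1,x0:x1]
    k,l,s,c=cv2.connectedComponentsWithStats(m)
    i=1+np.argmax(s[1:,4]); return (l==i).astype(np.uint8),c[i],s[i]
def cont(m): return max(cv2.findContours(m,0,cv2.CHAIN_APPROX_NONE)[0],key=len)[:,0,:]
E
cat > m.py <<'E'
from h import *
for n,W,B in (("top",(150,210,220,310),(262,400,172,298)),("side",(180,280,300,372),(232,390,160,280))):
    im=cv2.imread(f"pics/{n}0.png"); hsv=cv2.cvtColor(im,cv2.COLOR_BGR2HSV)
    wood=((hsv[...,0]<20)&(hsv[...,1]>90)&(hsv[...,2]>60)).astype(np.uint8)
    m,c,s=big(wood,B); m=cv2.morphologyEx(m,cv2.MORPH_CLOSE,np.ones((3,3)))
    P=ray(n,cont(m),.022).astype(np.float32); r=cv2.minAreaRect(P); print(n,"board",r, cv2.boxPoints(r).round(3).tolist(),s)
    g=(im.max(2)<45).astype(np.uint8); m,c,s=big(g,W); P=ray(n,cont(m),.026).astype(np.float32)
    print(" grip",cv2.minAreaRect(P),c,s)
    x0,x1,y0,y1=W; cr=im[y0:y1,x0:x1]; 
    e=cv2.resize(cr,None,fx=4,fy=4,interpolation=cv2.INTER_CUBIC); cv2.imwrite(f"pics/w_{n}.png",e)
A=[cv2.resize(cv2.imread("pics/top0.png")[170:300,262:402],None,fx=4,fy=4,interpolation=cv2.INTER_CUBIC),
   cv2.resize(cv2.imread("pics/top0.png")[220:310,150:210],None,fx=4,fy=4,interpolation=cv2.INTER_CUBIC)]
o=np.zeros((520,800,3),np.uint8); o[:,:560]=A[0]; o[:360,560:800]=A[1]; cv2.imwrite("pics/c1.png",o)
A=[cv2.resize(cv2.imread("pics/side0.png")[160:280,232:392],None,fx=4,fy=4,interpolation=cv2.INTER_CUBIC)]
cv2.imwrite("pics/c2.png",A[0])
E
python3 m.py
```

```text
top board ((0.5568378567695618, -0.15008866786956787), (0.31907889246940613, 0.2791787385940552), 84.07786560058594) [[0.4020000100135803, -0.2939999997615814], [0.6790000200271606, -0.3230000138282776], [0.7120000123977661, -0.006000000052154064], [0.4339999854564667, 0.023000000044703484]] [  269   181   121   108 10096]
 grip ((0.43162789940834045, 0.27152130007743835), (0.12535056471824646, 0.019931413233280182), 6.5398993492126465) [178.14029851 279.40298507] [173 257  11  46 335]
side board ((0.549288809299469, -0.16422957181930542), (0.3674124777317047, 0.28321924805641174), 84.13177490234375) [[0.38999998569488525, -0.3319999873638153], [0.6710000038146973, -0.3610000014305115], [0.7089999914169312, 0.004000000189989805], [0.4269999861717224, 0.032999999821186066]] [ 238  167  147  111 7557]
 grip ((0.42505931854248047, 0.2793053090572357), (0.12980352342128754, 0.02188490703701973), 6.907995700836182) [243.45857418 348.53179191] [219 331  49  36 519]
```

View pics/c1.png

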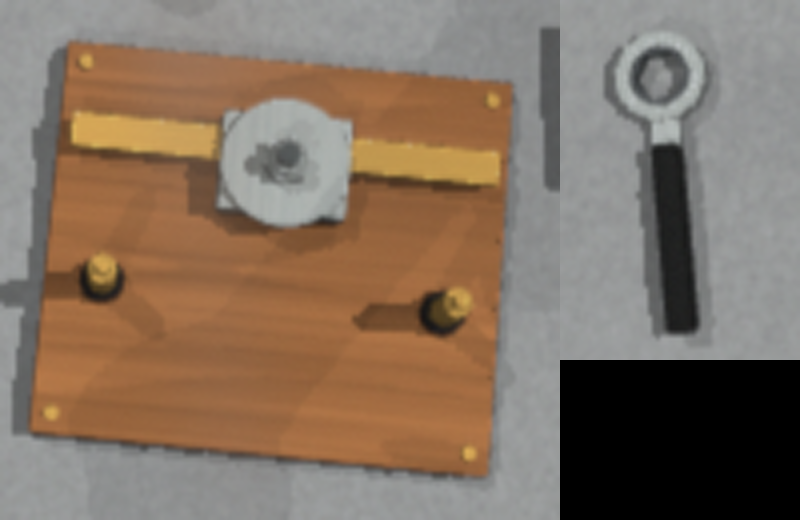

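View pics/c2.png

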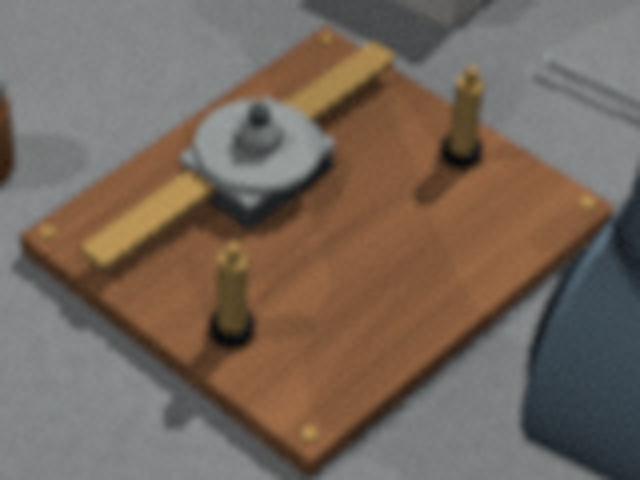

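The enlargements show the ring centre at crop (660,75), i.e. pixel (175,239), and the flange centre at about (333,210). The stud tip is dark at about (334,207.5) in the top view and at crop (258,112), i.e. pixel (296.5,188), in the side view. The board rectangle comes out at 319×279 mm, as it must. Next I cross-check ring, flange and stud.

```bash
python3 - <<'E'
from h import *
im=cv2.imread("pics/top0.png"); hsv=cv2.cvtColor(im,cv2.COLOR_BGR2HSV)
yaw=-np.arctan2(.029,.2775); c=np.array([.5568,-.1501]); nut=c+.06*np.array([np.cos(yaw),np.sin(yaw)])
print("nut from board",nut,yaw)
R=np.array([[np.cos(yaw),-np.sin(yaw)],[np.sin(yaw),np.cos(yaw)]])
for s in(1,-1):
    p=nut+R@[-.091,s*.119]; print("pillar",p,[proj(n,[*p,.107]).round(1).tolist() for n in("top","side")])
print("stud",[proj(n,[*nut,.088]).round(1).tolist() for n in("top","side")])
m=((hsv[...,1]<60)&(hsv[...,2]>120)).astype(np.uint8); m,cc,s=big(m,(310,356,190,232))
P=ray("top",cont(m),.056).astype(np.float32); print("flange",cc,cv2.minEnclosingCircle(P), cv2.fitEllipse(P))
th=int(im[220:256,160:190].min(2).mean())
g=cv2.GaussianBlur(im.min(2),(3,3),0); bg=np.median(im[215:260,195:215].min(2)); print("bg",bg, im[232:246:2,160:192:2,1])
m=(g>bg+20).astype(np.uint8); m,cc,s=big(m,(155,195,222,252))
P=ray("top",cont(m),.018).astype(np.float32); print("ring",cc,s,cv2.minEnclosingCircle(P))
print("exp ring px",proj("top",[.545,.2845,.018]),proj("side",[.545,.2845,.018]))
E
```

```text
nut from board [ 0.61647502 -0.15633631] -0.10412654022180078
pillar [ 0.53833658 -0.02852244] [[287.0, 236.3], [289.7, 221.0]]
pillar [ 0.51359923 -0.26523337] [[376.7, 245.0], [349.6, 176.9]]
stud [[334.0, 208.3], [296.3, 186.6]]
flange [333.3510101  210.26262626] ((0.6164138317108154, -0.1561039835214615), 0.054175179451704025) ((0.6169876456260681, -0.15662211179733276), (0.08902806043624878, 0.09671882539987564), 170.61277770996094)
bg 148.0 [[151 149 109 169 185 159  95  83  84 115 170 177 132 140 144 153]
 [152 136 116 175 159  74  73  95  74  79 106 177 170 128 142 149]
 [151 103 144 174  92  59 124 136 104  89  88 162 175 111 128 151]
 [148 103 170 173  83  82 124 139 153 104  97 140 179 110 126 148]
 [148 101 169 173  83 108 125 142 148 101  86 157 176 114 133 154]
 [148  99 152 177 105  74 124 138 131  90 101 177 168 101 131 147]
 [149 100 112 175 179 106  99 115  92 109 168 176 129 126 131 152]]
ring [177.72222222 230.66666667] [171 229  13   7  18] ((0.562504768371582, 0.2802276611328125), 0.01861376129090786)
exp ring px [175.28234733 238.69054799] [203.62378958 321.57017278]
```

Emit:
jog_arm:
  moves:
    - {"dp": [0.33,0.395,0],"spin": 0,"gripper": 1}
    - {"dp": [0.33,0.395,0],"spin": 0,"gripper": 1}
    - {"dp": [0.33,0.395,0],"spin": 0,"gripper": 1}
    - {"dp": [0.33,0.395,0],"spin": 0,"gripper": 1}
    - {"dp": [0.33,0.395,0],"spin": 0,"gripper": 1}
    - {"dp": [0.33,0.395,0],"spin": 0,"gripper": 1}
    - {"dp": [0.33,0.395,0],"spin": 0,"gripper": 1}
    - {"dp": [0.33,0.395,0],"spin": 0,"gripper": 1}
    - {"dp": [0.33,0.395,0],"spin": 0,"gripper": 1}
    - {"dp": [0.33,0.395,0],"spin": 0,"gripper": 1}
    - {"dp": [0.33,0.395,0],"spin": 0,"gripper": 1}
    - {"dp": [0.33,0.395,0],"spin": 0,"gripper": 1}

```text
t: 1.3
position: [0.4801, -0.2486, 0.4044]
ee_rot: [-3.116, -0.396, 0.0]
force: [0.4, -0.1, -0.3]
width: 0.0854
grip_force: 0.0
```

```bash
python3 - <<'E'
from h import *
for n,W in (("top",(158,192,224,256)),("side",(185,225,308,342))):
    im=cv2.imread(f"pics/{n}0.png"); k=4
    for th in (155,162,168):
        g=cv2.resize(im,None,fx=k,fy=k,interpolation=cv2.INTER_CUBIC).min(2)
        m,c,s=big((g>th).astype(np.uint8),[k*v for v in W])
        P=ray(n,(cont(m)+.5)/k-.5,.018).astype(np.float32); print(n,th,s,cv2.minEnclosingCircle(P),cv2.fitEllipse(P)[:2])
E
```

```text
top 155 [ 657  911   85  111 3112] ((0.5382981896400452, 0.28548377752304077), 0.03952403739094734) ((0.5424807667732239, 0.2864924669265747), (0.056507207453250885, 0.07440106570720673))
top 162 [ 658  912   84  110 2572] ((0.5379232168197632, 0.28639236092567444), 0.038563527166843414) ((0.5428229570388794, 0.2864944040775299), (0.05543465539813042, 0.07122602313756943))
top 168 [ 658  913   83   83 1492] ((0.5465061664581299, 0.2870715856552124), 0.0292887594550848) ((0.5463319420814514, 0.2870123088359833), (0.05256176367402077, 0.05357246473431587))
side 155 [ 854 1274    5   10   40] ((0.5317355394363403, 0.2655870318412781), 0.0032445257529616356) ((0.5315418243408203, 0.2650645971298218), (0.0025303398724645376, 0.006393322721123695))Traceback (most recent call last):
  File "<stdin>", line 6, in <module>
  File "h.py", line 13, in big
    i=1+np.argmax(s[1:,4]); return (l==i).astype(np.uint8),c[i],s[i]
        ~~~~~~~~~^^^^^^^^^
    return _wrapfunc(a, 'argmax', axis=axis, out=out, **kwds)
    return bound(*args, **kwds)
ValueError: attempt to get argmax of an empty sequence
```

Emit:
jog_arm:
  moves:
    - {"dp": [0,0.55,0],"spin": 0,"gripper": 1}
    - {"dp": [0,0.55,0],"spin": -0.04,"gripper": 1}
    - {"dp": [0,0.55,0],"spin": -0.04,"gripper": 1}
    - {"dp": [0,0.55,0],"spin": -0.04,"gripper": 1}
    - {"dp": [0,0.55,0],"spin": -0.04,"gripper": 1}
    - {"dp": [0,0.55,0],"spin": 0,"gripper": 1}
    - {"dp": [0,0.55,-0.2],"spin": 0,"gripper": 1}
    - {"dp": [0,0.55,-0.3],"spin": 0,"gripper": 1}
    - {"dp": [0,0.55,-0.3],"spin": 0,"gripper": 1}
    - {"dp": [0,0.55,-0.3],"spin": 0,"gripper": 1}
    - {"dp": [0,0.55,-0.3],"spin": 0,"gripper": 1}
    - {"dp": [0.01,0.53,-0.2],"spin": 0,"gripper": 1}

```text
t: 2.5
position: [0.479, 0.2775, 0.2746]
ee_rot: [3.134, 0.2, -0.004]
force: [0.9, -1.6, 0.1]
width: 0.0857
grip_force: 0.0
```

Emit:
jog_arm:
  moves:
    - {"dp": [0.02,0,-0.3],"spin": 0,"gripper": 1}
    - {"dp": [0,0,-0.3],"spin": 0,"gripper": 1}
    - {"dp": [0,0,-0.3],"spin": 0,"gripper": 1}
    - {"dp": [0,0,-0.25],"spin": 0,"gripper": 1}
    - {"dp": [0,0,-0.095],"spin": 0,"gripper": 1}
    - {"dp": [0,0,0],"spin": 0,"gripper": -1}
    - {"dp": [0,0,0],"spin": 0,"gripper": -1}
    - {"dp": [0,0,0],"spin": 0,"gripper": -1}
    - {"dp": [0,0,0],"spin": 0,"gripper": -1}
    - {"dp": [0,0,0],"spin": 0,"gripper": -1}
    - {"dp": [0,0,0],"spin": 0,"gripper": -1}

```text
t: 3.6
position: [0.4824, 0.2761, 0.1786]
ee_rot: [-3.135, -0.199, -0.003]
force: [-0.7, 0.9, 5.7]
width: 0.0191
grip_force: 60.7
```

Emit:
jog_arm:
  moves:
    - {"dp": [0,0,0.05],"spin": 0,"gripper": -1}
    - {"dp": [0,0,0.15],"spin": 0,"gripper": -1}
    - {"dp": [0,0,0.25],"spin": 0,"gripper": -1}
    - {"dp": [0,0,0.3],"spin": 0,"gripper": -1}
    - {"dp": [0,0,0.3],"spin": 0,"gripper": -1}
    - {"dp": [0,0,0.3],"spin": 0,"gripper": -1}
    - {"dp": [0,0,0.3],"spin": 0,"gripper": -1}
    - {"dp": [0,0,0.2],"spin": 0,"gripper": -1}
    - {"dp": [0,0,0.1],"spin": 0,"gripper": -1}
    - {"dp": [0,0,0],"spin": 0,"gripper": -1}

```text
t: 4.6
position: [0.4818, 0.2758, 0.3343]
ee_rot: [-3.135, -0.2, -0.002]
force: [-0.1, -0.2, -4.2]
width: 0.0187
grip_force: 59.4
```

```bash
python3 - <<'E'
from h import *
o=np.zeros((600,800,3),np.uint8)
s=manip.observe(); print(s["position"],s["force"],s["torque"],s["joint_pos"])
r=s["ee_rot"]; yaw=2*np.arctan2(r[1],r[0]); yaw=(yaw+np.pi)%(2*np.pi)-np.pi
q=s["position"][:2]+.065*np.array([np.cos(yaw),np.sin(yaw)]); z=s["position"][2]-.1786+.018
for i,n in enumerate(("top","side")):
    im=manip.capture(n)[:,:,::-1]; cv2.imwrite(f"pics/{n}1.png",im)
    p=proj(n,[*q,z]); print(n,"expected ring",p)
    x,y=p.astype(int)-[50,50]; x=max(x,0)
    c=cv2.resize(im[y:y+100,x:x+100],(400,400),interpolation=cv2.INTER_CUBIC); o[:400,400*i:400*i+400]=c; print("crop",x,y)
cv2.imwrite("pics/c3.png",o[:400])
E
```

```text
[0.48175285 0.27581935 0.33431764] [-0.06755097 -0.19972003 -4.22241741] [-0.0712743   0.17548075 -0.06057919] [ 3.15730480e-01  9.96730137e-02  1.85836798e+00 -5.31930870e-05
  1.18195877e+00  1.75938736e+00]
top expected ring [163.32530934 230.37754108]
crop 113 180
side expected ring [194.83220376 281.81338698]
crop 144 231
```

View pics/c3.png

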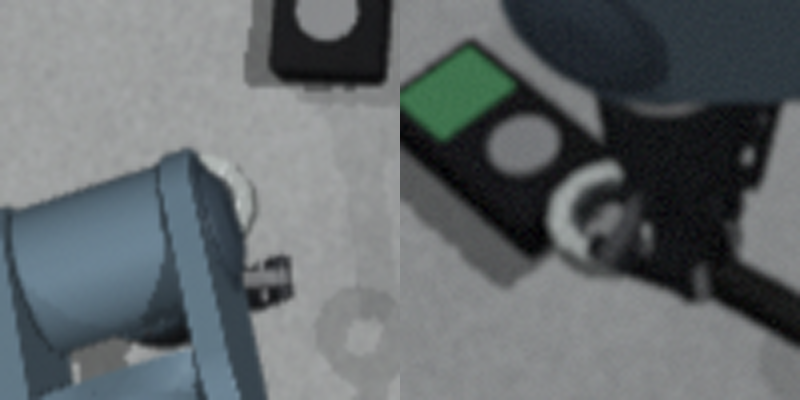

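The lift is good: wrench in hand, ring half visible in both crops. In the top view the rim's right edge is at crop (257,205). In the side view its left edge is at crop (548,215) and its top at (610,158). A fixed-radius fit to these rim points gives the ring centre.

```bash
python3 - <<'E'
from h import *
from scipy.optimize import least_squares
z=.3343-.1786+.018
A=np.array([(215,153),(235,164),(250,185),(256,205),(251,226)])/4+[113,180]-.4
B=(np.array([(548,215),(552,195),(565,175),(585,163),(610,158)])-[400,0])/4+[144,231]-.4
for n,P in(("top",A),("side",B)):
    X=ray(n,P,z); f=least_squares(lambda c:np.hypot(*(X-c).T)-.031,[.546,.284]); print(n,f.x,np.abs(f.fun).max())
im=cv2.imread("pics/side1.png"); 
E
```

```text
top [0.54602876 0.28196186] 0.0015183663249462923
side [0.54559199 0.28323515] 0.0004591754748549601
```

Emit:
jog_arm:
  moves:
    - {"dp": [0.04,-0.2,0],"spin": 0.02,"gripper": -1}
    - {"dp": [0.08,-0.4,0],"spin": 0.05,"gripper": -1}
    - {"dp": [0.09,-0.55,0],"spin": 0.06,"gripper": -1}
    - {"dp": [0.1,-0.6,0],"spin": 0.06,"gripper": -1}
    - {"dp": [0.1,-0.6,0],"spin": 0.06,"gripper": -1}
    - {"dp": [0.1,-0.6,0],"spin": 0.06,"gripper": -1}
    - {"dp": [0.1,-0.6,0],"spin": 0.06,"gripper": -1}
    - {"dp": [0.1,-0.6,0],"spin": 0.06,"gripper": -1}
    - {"dp": [0.1,-0.6,0],"spin": 0.06,"gripper": -1}
    - {"dp": [0.1,-0.55,0],"spin": 0.06,"gripper": -1}
    - {"dp": [0.06,-0.4,0],"spin": 0.06,"gripper": -1}
    - {"dp": [0.04,-0.15,0],"spin": 0,"gripper": -1}

```text
t: 5.9
position: [0.5622, -0.1951, 0.3317]
ee_rot: [-2.999, -0.933, 0.003]
force: [-1.0, 0.0, -3.9]
width: 0.0189
grip_force: 59.5
```

Emit:
jog_arm:
  moves:
    - {"dp": [0,0,-0.2],"spin": 0,"gripper": -1}
    - {"dp": [0,0,-0.3],"spin": 0,"gripper": -1}
    - {"dp": [0,0,-0.2],"spin": 0,"gripper": -1}
    - {"dp": [0,0,0],"spin": 0,"gripper": -1}

```text
t: 6.3
position: [0.561, -0.19, 0.2727]
ee_rot: [-2.991, -0.938, 0.009]
force: [-0.2, -0.1, -3.8]
width: 0.0186
grip_force: 59.5
```

```bash
python3 - <<'E'
from h import *
s=manip.observe(); print(s["position"],s["ee_rot"],s["force"])
o=np.zeros((400,800,3),np.uint8); nut=[.6165,-.1563]
for i,n in enumerate(("top","side")):
    im=manip.capture(n)[:,:,::-1]; cv2.imwrite(f"pics/{n}2.png",im)
    p=proj(n,[*nut,.114]); print(n,"want ring top at",p); x,y=p.astype(int)-[40,40]
    o[:,400*i:400*i+400]=cv2.resize(im[y:y+80,x:x+80],(400,400),interpolation=cv2.INTER_CUBIC); print(x,y)
cv2.imwrite("pics/c4.png",o)
E
```

```text
[ 0.56104451 -0.19003067  0.27267756] [-2.99145109 -0.93775079  0.00940256] [-0.19680604 -0.05130131 -3.78006173]
top want ring top at [334.86574398 206.49082763]
294 166
side want ring top at [296.47167561 179.74441864]
256 139
```

View pics/c4.png

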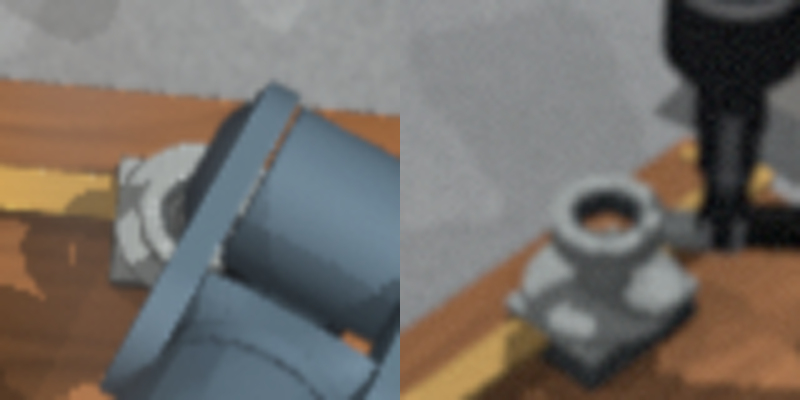

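The side crop shows the ring hanging over the nut, with its hole centre at crop (607,212), i.e. pixel about (297,181). The wanted position is (296.5,179.7).

```bash
python3 - <<'E'
from h import *
print(ray("side",[[297.0,181.0],[296.8,180.6]],.1121), ray("side",[296.5,188],.086))
s=manip.observe();r=s["ee_rot"];y=2*np.arctan2(r[1],r[0]);print(np.degrees(y)%360,s["position"][:2]+.0645*np.array([np.cos(y-.01),np.sin(y-.01)]))
E
```

```text
[[ 0.61347032 -0.15484634]
 [ 0.61490156 -0.155785  ]] [[ 0.61391771 -0.15404089]]
34.79479688907071 [ 0.61582155 -0.15487593]
```

Emit:
jog_arm:
  moves:
    - {"dp": [0.01,-0.01,-0.1],"spin": 0,"gripper": -1}
    - {"dp": [0,0,-0.1],"spin": 0,"gripper": -1}
    - {"dp": [0,0,-0.05],"spin": 0,"gripper": -1}
    - {"dp": [0,0,-0.03],"spin": 0,"gripper": -1}
    - {"dp": [0,0,0],"spin": 0,"gripper": -1}

```text
t: 6.9
position: [0.5632, -0.193, 0.2545]
ee_rot: [-2.998, -0.937, 0.001]
force: [-0.6, 0.4, -4.6]
width: 0.0187
grip_force: 59.5
```

Emit:
jog_arm:
  moves:
    - {"dp": [0,0,-0.03],"spin": 0,"gripper": -1}
    - {"dp": [0,0,-0.03],"spin": 0,"gripper": -1}
    - {"dp": [0,0,-0.03],"spin": 0,"gripper": -1}
    - {"dp": [0,0,0],"spin": 0,"gripper": -1}

```text
t: 7.3
position: [0.5636, -0.1931, 0.2482]
ee_rot: [2.998, 0.937, 0.001]
force: [-0.4, -0.0, -1.2]
width: 0.0186
grip_force: 60.0
```

```bash
cat > arc.py <<'E'
import numpy as np,sys
a,b,n=map(float,sys.argv[1:4]); n=int(n); L=.0645
t=np.radians(np.linspace(a,b,n+1)-.5); P=-L*np.c_[np.cos(t),np.sin(t)]/.08
P=P.round(3); d=np.diff(P,axis=0); print("spin",(b-a)/n/45)
print(d.round(3).tolist(), (P[-1]*.08+[.6165,-.1563]).round(4))
E
python3 arc.py 34.5 -13.5 12; python3 arc.py 34.5 -41.5 12;python3 arc.py -41.5 34.5 12
```

```text
spin -0.08888888888888889
[[-0.03, 0.048], [-0.027, 0.05], [-0.023, 0.051], [-0.019, 0.053], [-0.015, 0.054], [-0.012, 0.055], [-0.008, 0.056], [-0.004, 0.056], [0.0, 0.056], [0.004, 0.056], [0.008, 0.056], [0.012, 0.055]] [ 0.5539 -0.1407]
spin -0.14074074074074072
[[-0.046, 0.077], [-0.037, 0.081], [-0.028, 0.084], [-0.018, 0.088], [-0.009, 0.088], [0.002, 0.089], [0.011, 0.089], [0.021, 0.086], [0.03, 0.084], [0.039, 0.08], [0.048, 0.075], [0.056, 0.069]] [ 0.5686 -0.1132]
spin 0.14074074074074072
[[-0.056, -0.069], [-0.048, -0.075], [-0.039, -0.08], [-0.03, -0.084], [-0.021, -0.086], [-0.011, -0.089], [-0.002, -0.089], [0.009, -0.088], [0.018, -0.088], [0.028, -0.084], [0.037, -0.081], [0.046, -0.077]] [ 0.5631 -0.1924]
```

Emit:
jog_arm:
  moves:
    - {"dp": [0,0,-0.03],"spin": 0,"gripper": -1}
    - {"dp": [0,0,-0.02],"spin": 0,"gripper": -1}
    - {"dp": [0,0,0],"spin": 0,"gripper": -1}

```text
t: 7.6
position: [0.5646, -0.1935, 0.2462]
ee_rot: [2.996, 0.937, 0.006]
force: [-1.4, 1.6, 7.6]
width: 0.0191
grip_force: 61.1
```

Emit:
jog_arm:
  moves:
    - {"dp": [-0.03,0.048,0],"spin": -0.089,"gripper": -1}
    - {"dp": [-0.027,0.05,0],"spin": -0.089,"gripper": -1}
    - {"dp": [-0.023,0.051,0],"spin": -0.089,"gripper": -1}
    - {"dp": [-0.019,0.053,0],"spin": -0.089,"gripper": -1}
    - {"dp": [-0.015,0.054,0],"spin": -0.089,"gripper": -1}
    - {"dp": [-0.012,0.055,0],"spin": -0.089,"gripper": -1}
    - {"dp": [0,0,0],"spin": 0,"gripper": -1}

```text
t: 8.3
position: [0.5546, -0.1684, 0.2462]
ee_rot: [3.125, 0.291, 0.008]
force: [0.2, 0.5, 4.6]
width: 0.0189
grip_force: 60.8
```

Emit:
jog_arm:
  moves:
    - {"dp": [-0.008,0.056,0],"spin": -0.089,"gripper": -1}
    - {"dp": [-0.004,0.056,0],"spin": -0.089,"gripper": -1}
    - {"dp": [0,0.056,0],"spin": -0.089,"gripper": -1}
    - {"dp": [0.004,0.056,0],"spin": -0.089,"gripper": -1}
    - {"dp": [0.008,0.056,0],"spin": -0.089,"gripper": -1}
    - {"dp": [0.012,0.055,0],"spin": -0.089,"gripper": -1}
    - {"dp": [0,0,0],"spin": 0,"gripper": -1}

```text
t: 9.0
position: [0.5548, -0.1418, 0.2442]
ee_rot: [3.118, -0.363, 0.004]
force: [1.6, -4.5, -3.9]
width: 0.019
grip_force: 59.6
```

Emit:
jog_arm:
  moves:
    - {"dp": [-0.012,-0.055,0],"spin": 0.089,"gripper": -1}
    - {"dp": [0,0,0],"spin": 0,"gripper": -1}
    - {"dp": [0,0,-0.03],"spin": 0,"gripper": -1}
    - {"dp": [0,0,-0.03],"spin": 0,"gripper": -1}
    - {"dp": [0,0,-0.03],"spin": 0,"gripper": -1}
    - {"dp": [0,0,0],"spin": 0,"gripper": -1}

```text
t: 9.6
position: [0.5539, -0.1462, 0.2373]
ee_rot: [3.13, -0.256, 0.004]
force: [2.1, -4.7, 2.0]
width: 0.0183
grip_force: 60.5
```

Emit:
jog_arm:
  moves:
    - {"dp": [-0.005,-0.02,-0.02],"spin": 0.03,"gripper": -1}
    - {"dp": [0,0,-0.02],"spin": 0,"gripper": -1}
    - {"dp": [0,0,-0.02],"spin": 0,"gripper": -1}
    - {"dp": [0,0,0],"spin": 0,"gripper": -1}
    - {"dp": [0,0,0],"spin": 0,"gripper": -1}

```text
t: 10.1
position: [0.5537, -0.1478, 0.2338]
ee_rot: [3.133, -0.218, 0.004]
force: [-1.6, -3.1, 11.9]
width: 0.0186
grip_force: 61.7
```

```bash
python3 arc.py -8 34 7; python3 arc.py 34 -44 12; python3 arc.py -44 34 12
```

```text
spin 0.13333333333333333
[[-0.008, -0.084], [0.0, -0.084], [0.01, -0.084], [0.018, -0.082], [0.027, -0.08], [0.035, -0.077], [0.043, -0.073]] [ 0.5627 -0.1919]
spin -0.14444444444444443
[[-0.046, 0.079], [-0.037, 0.084], [-0.027, 0.087], [-0.017, 0.09], [-0.007, 0.091], [0.003, 0.091], [0.014, 0.091], [0.024, 0.088], [0.034, 0.085], [0.044, 0.08], [0.052, 0.075], [0.06, 0.069]] [ 0.5705 -0.1111]
spin 0.14444444444444443
[[-0.06, -0.069], [-0.052, -0.075], [-0.044, -0.08], [-0.034, -0.085], [-0.024, -0.088], [-0.014, -0.091], [-0.003, -0.091], [0.007, -0.091], [0.017, -0.09], [0.027, -0.087], [0.037, -0.084], [0.046, -0.079]] [ 0.5627 -0.1919]
```

Emit:
jog_arm:
  moves:
    - {"dp": [-0.008,-0.084,0.015],"spin": 0.133,"gripper": -1}
    - {"dp": [0,-0.084,0],"spin": 0.133,"gripper": -1}
    - {"dp": [0.01,-0.084,0],"spin": 0.133,"gripper": -1}
    - {"dp": [0.018,-0.082,0],"spin": 0.133,"gripper": -1}
    - {"dp": [0.027,-0.08,0],"spin": 0.133,"gripper": -1}
    - {"dp": [0.035,-0.077,0],"spin": 0.133,"gripper": -1}
    - {"dp": [0.043,-0.073,0],"spin": 0.133,"gripper": -1}
    - {"dp": [0,0,0],"spin": 0,"gripper": -1}
    - {"dp": [0,0,0],"spin": 0,"gripper": -1}

```text
t: 11.0
position: [0.5636, -0.1923, 0.2339]
ee_rot: [3.005, 0.915, 0.004]
force: [1.5, -1.2, 5.1]
width: 0.0192
grip_force: 60.9
```

Emit:
jog_arm:
  moves:
    - {"dp": [-0.046,0.079,0],"spin": -0.144,"gripper": -1}
    - {"dp": [-0.037,0.084,0],"spin": -0.144,"gripper": -1}
    - {"dp": [-0.027,0.087,0],"spin": -0.144,"gripper": -1}
    - {"dp": [-0.017,0.09,0],"spin": -0.144,"gripper": -1}
    - {"dp": [-0.007,0.091,0],"spin": -0.144,"gripper": -1}
    - {"dp": [0.003,0.091,0],"spin": -0.144,"gripper": -1}
    - {"dp": [0.014,0.091,0],"spin": -0.144,"gripper": -1}

```text
t: 11.7
position: [0.5542, -0.1437, 0.2339]
ee_rot: [3.123, -0.32, 0.005]
force: [3.5, -7.3, 2.3]
width: 0.0183
grip_force: 60.4
```

```bash
cat > st.py <<'E'
from h import *
s=manip.observe();r=s["ee_rot"];y=2*np.arctan2(r[1],r[0]);y=(y+np.pi)%(2*np.pi)-np.pi
print("yaw",np.degrees(y).round(2),"ring",s["position"][:2]+.0645*np.array([np.cos(y-.009),np.sin(y-.009)]),s["position"][2],"F",s["force"].round(1),"T",s["torque"].round(2))
f=s["force"];d=np.array([.6165,-.1563])-s["position"][:2]; print("moment about nut",s["torque"][2]-(d[0]*f[1]-d[1]*f[0]))
E
python3 st.py
```

```text
yaw -11.71 ring [ 0.61725899 -0.1573551 ] 0.23393656208644437 F [ 3.5 -7.3  2.3] T [-1.16 -0.59  0.11]
moment about nut 0.5188838475098672
```

Emit:
jog_arm:
  moves:
    - {"dp": [0.024,0.088,0],"spin": -0.144,"gripper": -1}
    - {"dp": [0.034,0.085,0],"spin": -0.144,"gripper": -1}
    - {"dp": [0.044,0.08,0],"spin": -0.144,"gripper": -1}
    - {"dp": [0.052,0.075,0],"spin": -0.144,"gripper": -1}
    - {"dp": [0.06,0.069,0],"spin": -0.144,"gripper": -1}
    - {"dp": [0,0,0],"spin": 0,"gripper": -1}

```text
t: 12.3
position: [0.5713, -0.1121, 0.2339]
ee_rot: [2.911, -1.175, 0.004]
force: [-1.4, -8.5, 4.8]
width: 0.0188
grip_force: 60.9
```

```bash
python3 st.py
```

```text
yaw -43.95 ring [ 0.6173154  -0.15731057] 0.23388704980529607 F [-1.4 -8.5  4.8] T [-1.33  0.02 -0.24]
moment about nut 0.20903111825652712
```

Emit:
jog_arm:
  moves:
    - {"dp": [-0.06,-0.069,0],"spin": 0.144,"gripper": -1}
    - {"dp": [-0.052,-0.075,0],"spin": 0.144,"gripper": -1}
    - {"dp": [-0.044,-0.08,0],"spin": 0.144,"gripper": -1}
    - {"dp": [-0.034,-0.085,0],"spin": 0.144,"gripper": -1}
    - {"dp": [-0.024,-0.088,0],"spin": 0.144,"gripper": -1}
    - {"dp": [-0.014,-0.091,0],"spin": 0.144,"gripper": -1}
    - {"dp": [-0.003,-0.091,0],"spin": 0.144,"gripper": -1}
    - {"dp": [0.007,-0.091,0],"spin": 0.144,"gripper": -1}
    - {"dp": [0.017,-0.09,0],"spin": 0.144,"gripper": -1}
    - {"dp": [0.027,-0.087,0],"spin": 0.144,"gripper": -1}
    - {"dp": [0.037,-0.084,0],"spin": 0.144,"gripper": -1}
    - {"dp": [0.046,-0.079,0],"spin": 0.144,"gripper": -1}

```text
t: 13.5
position: [0.5635, -0.1923, 0.2339]
ee_rot: [-3.003, -0.92, -0.003]
force: [2.4, 0.6, 6.3]
width: 0.0185
grip_force: 61.1
```

```bash
python3 st.py
```

```text
yaw 34.07 ring [ 0.61724704 -0.15661358] 0.23387324395105358 F [2.4 0.6 6.3] T [ 0.12 -0.53 -0.29]
moment about nut -0.24089251321018032
```

Emit:
jog_arm:
  moves:
    - {"dp": [-0.046,0.079,0],"spin": -0.144,"gripper": -1}
    - {"dp": [-0.037,0.084,0],"spin": -0.144,"gripper": -1}
    - {"dp": [-0.027,0.087,0],"spin": -0.144,"gripper": -1}
    - {"dp": [-0.017,0.09,0],"spin": -0.144,"gripper": -1}
    - {"dp": [-0.007,0.091,0],"spin": -0.144,"gripper": -1}
    - {"dp": [0.003,0.091,0],"spin": -0.144,"gripper": -1}
    - {"dp": [0.014,0.091,0],"spin": -0.144,"gripper": -1}
    - {"dp": [0,0,0],"spin": 0,"gripper": -1}

```text
t: 14.3
position: [0.5543, -0.1435, 0.234]
ee_rot: [3.123, -0.316, 0.006]
force: [2.6, -5.8, 2.6]
width: 0.0187
grip_force: 60.5
```

```bash
python3 st.py
```

```text
yaw -11.56 ring [ 0.61736611 -0.15698599] 0.2339578526738538 F [ 2.6 -5.8  2.6] T [-1.05 -0.5  -0.16]
moment about nut 0.16485034858177455
```

Emit:
jog_arm:
  moves:
    - {"dp": [0.024,0.088,0],"spin": -0.144,"gripper": -1}
    - {"dp": [0.034,0.085,0],"spin": -0.144,"gripper": -1}
    - {"dp": [0,0,0],"spin": 0,"gripper": -1}

```text
t: 14.6
position: [0.5589, -0.1298, 0.2339]
ee_rot: [3.067, -0.667, 0.005]
force: [1.6, -7.6, 4.0]
width: 0.0189
grip_force: 60.6
```

```bash
python3 st.py
```

```text
yaw -24.52 ring [ 0.61733978 -0.1571204 ] 0.2339143651666385 F [ 1.6 -7.6  4. ] T [-1.12 -0.35 -0.22]
moment about nut 0.17079565395965934
```

Emit:
jog_arm:
  moves:
    - {"dp": [0.044,0.08,0],"spin": -0.144,"gripper": -1}
    - {"dp": [0.052,0.075,0],"spin": -0.144,"gripper": -1}
    - {"dp": [0,0,0],"spin": 0,"gripper": -1}

```text
t: 14.9
position: [0.5665, -0.1176, 0.2339]
ee_rot: [2.973, -1.008, 0.004]
force: [0.4, -6.8, 5.4]
width: 0.0189
grip_force: 60.8
```

```bash
python3 st.py
```

```text
yaw -37.48 ring [ 0.6173111 -0.1572789] 0.23387478949991497 F [ 0.4 -6.8  5.4] T [-1.31 -0.07 -0.23]
moment about nut 0.09195584254014594
```

Emit:
jog_arm:
  moves:
    - {"dp": [0.06,0.069,0],"spin": -0.144,"gripper": -1}
    - {"dp": [0,0,0],"spin": 0,"gripper": -1}

```text
t: 15.1
position: [0.5712, -0.1122, 0.2339]
ee_rot: [2.911, -1.174, 0.003]
force: [-1.1, -7.1, 5.7]
width: 0.0189
grip_force: 60.9
```

```bash
python3 st.py
```

```text
yaw -43.94 ring [ 0.61725269 -0.15736417] 0.23388889125105952 F [-1.1 -7.1  5.7] T [-1.39  0.06 -0.21]
moment about nut 0.16047746017227862
```

Emit:
jog_arm:
  moves:
    - {"dp": [-0.06,-0.069,0],"spin": 0.144,"gripper": -1}
    - {"dp": [-0.052,-0.075,0],"spin": 0.144,"gripper": -1}
    - {"dp": [-0.044,-0.08,0],"spin": 0.144,"gripper": -1}
    - {"dp": [-0.034,-0.085,0],"spin": 0.144,"gripper": -1}
    - {"dp": [-0.024,-0.088,0],"spin": 0.144,"gripper": -1}
    - {"dp": [-0.014,-0.091,0],"spin": 0.144,"gripper": -1}
    - {"dp": [-0.003,-0.091,0],"spin": 0.144,"gripper": -1}
    - {"dp": [0.007,-0.091,0],"spin": 0.144,"gripper": -1}
    - {"dp": [0.017,-0.09,0],"spin": 0.144,"gripper": -1}
    - {"dp": [0.027,-0.087,0],"spin": 0.144,"gripper": -1}
    - {"dp": [0.037,-0.084,0],"spin": 0.144,"gripper": -1}
    - {"dp": [0.046,-0.079,0],"spin": 0.144,"gripper": -1}

```text
t: 16.3
position: [0.5635, -0.1922, 0.2339]
ee_rot: [-3.003, -0.92, -0.003]
force: [1.2, -0.6, 5.5]
width: 0.0188
grip_force: 61.1
```

Emit:
jog_arm:
  moves:
    - {"dp": [-0.046,0.079,0],"spin": -0.144,"gripper": -1}
    - {"dp": [-0.037,0.084,0],"spin": -0.144,"gripper": -1}
    - {"dp": [-0.027,0.087,0],"spin": -0.144,"gripper": -1}
    - {"dp": [0,0,0],"spin": 0,"gripper": -1}

```text
t: 16.7
position: [0.5548, -0.1723, 0.234]
ee_rot: [3.114, 0.393, 0.006]
force: [3.7, -5.2, 1.3]
width: 0.0188
grip_force: 60.3
```

```bash
python3 st.py
```

```text
yaw 14.39 ring [ 0.61744253 -0.15685534] 0.2339903644731873 F [ 3.7 -5.2  1.3] T [-0.81 -0.71 -0.01]
moment about nut 0.3699965620478433
```

Emit:
jog_arm:
  moves:
    - {"dp": [-0.017,0.09,0],"spin": -0.144,"gripper": -1}
    - {"dp": [0,0,0],"spin": 0,"gripper": -1}

```text
t: 16.9
position: [0.5534, -0.1651, 0.2339]
ee_rot: [3.133, 0.218, 0.005]
force: [3.3, -3.5, 3.5]
width: 0.0186
grip_force: 61.0
```

```bash
python3 st.py
```

```text
yaw 7.95 ring [ 0.61736307 -0.1567357 ] 0.23392228418290312 F [ 3.3 -3.5  3.5] T [-0.53 -0.65 -0.26]
moment about nut -0.011710236454621992
```

Emit:
jog_arm:
  moves:
    - {"dp": [-0.007,0.091,0],"spin": -0.144,"gripper": -1}
    - {"dp": [0,0,0],"spin": 0,"gripper": -1}

```text
t: 17.1
position: [0.5529, -0.1582, 0.2339]
ee_rot: [3.139, 0.042, 0.005]
force: [4.5, -5.2, 2.9]
width: 0.0187
grip_force: 60.8
```

Emit:
jog_arm:
  moves:
    - {"dp": [0.003,0.091,0],"spin": -0.144,"gripper": -1}
    - {"dp": [0,0,0],"spin": 0,"gripper": -1}

```text
t: 17.3
position: [0.5532, -0.1513, 0.234]
ee_rot: [3.135, -0.132, 0.005]
force: [3.7, -7.3, 2.2]
width: 0.0187
grip_force: 60.9
```

Emit:
jog_arm:
  moves:
    - {"dp": [0.014,0.091,0],"spin": -0.144,"gripper": -1}
    - {"dp": [0,0,0],"spin": 0,"gripper": -1}

```text
t: 17.5
position: [0.5542, -0.1446, 0.2339]
ee_rot: [3.121, -0.306, 0.004]
force: [2.5, -11.5, 2.7]
width: 0.019
grip_force: 61.3
```

```bash
python3 st.py
```

```text
yaw -11.19 ring [ 0.61735235 -0.1576614 ] 0.2339370120855796 F [  2.5 -11.5   2.7] T [-1.87 -0.42  0.84]
moment about nut 1.5291959627717349
```

Emit:
jog_arm:
  moves:
    - {"dp": [0.01,0.04,0],"spin": -0.065,"gripper": -1}
    - {"dp": [0,0,0],"spin": 0,"gripper": -1}
    - {"dp": [0,0,0],"spin": 0,"gripper": -1}

```text
t: 17.8
position: [0.5549, -0.1415, 0.234]
ee_rot: [3.113, -0.385, 0.004]
force: [0.4, -8.6, 3.0]
width: 0.019
grip_force: 61.3
```

```bash
python3 st.py
```

```text
yaw -14.1 ring [ 0.61732673 -0.15777982] 0.23396715954982644 F [ 0.4 -8.6  3. ] T [-1.69 -0.24  0.66]
moment about nut 1.185584428265602
```

Emit:
jog_arm:
  moves:
    - {"dp": [0.015,0.056,0],"spin": -0.09,"gripper": -1}
    - {"dp": [0,0,0],"spin": 0,"gripper": -1}
    - {"dp": [0,0,0],"spin": 0,"gripper": -1}

```text
t: 18.1
position: [0.556, -0.1375, 0.234]
ee_rot: [3.096, -0.491, 0.004]
force: [0.5, -13.0, 3.7]
width: 0.0189
grip_force: 62.1
```

```bash
python3 st.py; python3 - <<'E'
from h import *
im=manip.capture("side")[:,:,::-1]; cv2.imwrite("pics/s3.png",cv2.resize(im[130:230,230:360],(780,600),interpolation=cv2.INTER_CUBIC))
E
```

```text
yaw -18.04 ring [ 0.6171811  -0.15803344] 0.2339572808589393 F [  0.5 -13.    3.7] T [-2.16 -0.12  1.14]
moment about nut 1.9193457452770226
```

View pics/s3.png

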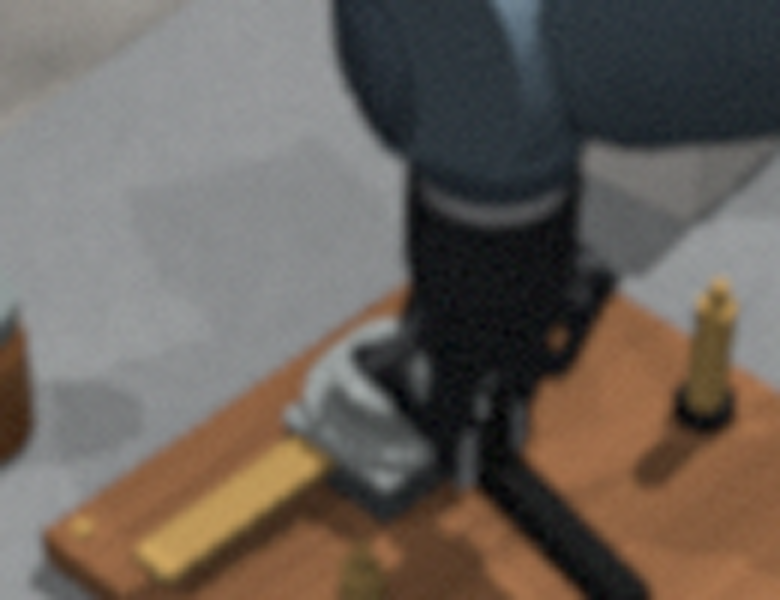

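```bash
python3 - <<'E'
from h import *
P=ray("side",np.array([[510,480],[615,580]])/6+[230,130],.080); d=P[0]-P[1]; print(P,np.degrees(np.arctan2(d[1],d[0])))
n=np.array([.6165,-.1563])
for p in P: d=n-p; print(np.degrees(np.arctan2(d[1],d[0])))
E
```

```text
[[ 0.52626262 -0.12262493]
 [ 0.45523726 -0.10277186]] -15.616787543907542
-20.464725527244884
-18.36261687464979
```

The side crop shows the wrench flat on the flange with its handle running (500,470)→(640,590). The handle's angle of about -16 to -19° agrees with the tool yaw, so it has not slipped in the grip. I push on in small steps.

Emit:
jog_arm:
  moves:
    - {"dp": [0.02,0.055,0],"spin": -0.09,"gripper": -1}
    - {"dp": [0,0,0],"spin": 0,"gripper": -1}
    - {"dp": [0,0,0],"spin": 0,"gripper": -1}

```text
t: 18.45
position: [0.5579, -0.1323, 0.2342]
ee_rot: [3.08, -0.61, 0.004]
force: [2.4, -4.1, -1.4]
width: 0.0187
grip_force: 60.2
```

```bash
python3 st.py
```

```text
yaw -22.39 ring [ 0.61732675 -0.15745082] 0.23418661675440855 F [ 2.4 -4.1 -1.4] T [-0.24 -0.24 -0.05]
moment about nut 0.13737847024236316
```

Emit:
jog_arm:
  moves:
    - {"dp": [0.023,0.053,0],"spin": -0.09,"gripper": -1}
    - {"dp": [0,0,0],"spin": 0,"gripper": -1}
    - {"dp": [0,0,0],"spin": 0,"gripper": -1}

```text
t: 18.75
position: [0.5597, -0.1278, 0.2339]
ee_rot: [3.057, -0.72, 0.006]
force: [3.1, -4.5, 2.8]
width: 0.0183
grip_force: 61.0
```

```bash
python3 st.py
```

```text
yaw -26.49 ring [ 0.61719789 -0.15709056] 0.23388200111195345 F [ 3.1 -4.5  2.8] T [-0.9  -0.65 -0.34]
moment about nut -0.1725702715201517
```

```bash
python3 - <<'E'
from h import *
im=manip.capture("side")[:,:,::-1]; cv2.imwrite("pics/side4.png",im)
new=im; old=np.zeros_like(im); old=old+255; old[130:230,230:360]=cv2.resize(cv2.imread("pics/s3.png"),(130,100),interpolation=cv2.INTER_AREA)
for nm,I in(("old",old),("new",new)):
    m=(I.max(2)<60).astype(np.uint8); m[:214]=0; m[:,:300]=0; m[229:]=0; m[:,365:]=0
    ys,xs=np.nonzero(m); 
    C=np.array([[xs[ys==y].mean(),y] for y in range(214,229) if (ys==y).any()])
    P=ray("side",C,.078).astype(np.float32); v=cv2.fitLine(P,cv2.DIST_HUBER,0,.01,.01).ravel(); print(nm,len(xs),np.degrees(np.arctan(v[1]/v[0])),P[0],P[-1])
cv2.imwrite("pics/s4.png",cv2.resize(im[130:250,230:380],(750,600),interpolation=cv2.INTER_CUBIC))
E
```

```text
old 165 -16.952747 [ 0.51230204 -0.1173318 ] [ 0.45448744 -0.09970822]
new 138 -27.604633 [ 0.5267539  -0.10555258] [ 0.4785641  -0.08006407]
```

View pics/s4.png

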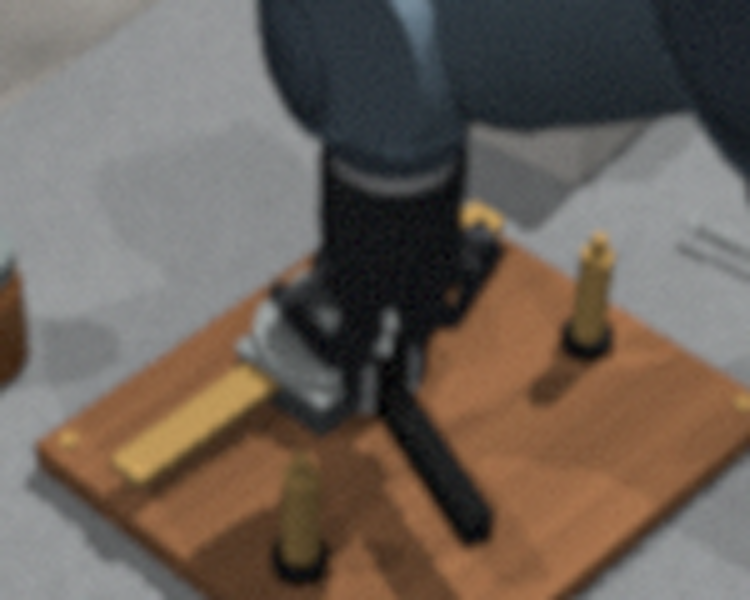

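The crop shows the handle (390,380)→(480,535), turned with the tool to about -27°. The moment dropped, so I continue gently to see whether it builds again.

Emit:
jog_arm:
  moves:
    - {"dp": [0.026,0.052,0],"spin": -0.09,"gripper": -1}
    - {"dp": [0,0,0],"spin": 0,"gripper": -1}
    - {"dp": [0,0,0],"spin": 0,"gripper": -1}

```text
t: 19.1
position: [0.5616, -0.1236, 0.2339]
ee_rot: [3.03, -0.826, 0.004]
force: [2.1, -5.9, 5.3]
width: 0.0189
grip_force: 61.2
```

```bash
python3 st.py
```

```text
yaw -30.52 ring [ 0.61690337 -0.15683602] 0.23388046839822918 F [ 2.1 -5.9  5.3] T [-1.   -0.41 -0.22]
moment about nut 0.03897612891485122
```

Emit:
jog_arm:
  moves:
    - {"dp": [0.03,0.049,0],"spin": -0.09,"gripper": -1}
    - {"dp": [0,0,0],"spin": 0,"gripper": -1}
    - {"dp": [0,0,0],"spin": 0,"gripper": -1}

```text
t: 19.4
position: [0.5642, -0.1199, 0.2339]
ee_rot: [2.998, -0.933, 0.006]
force: [2.1, -6.9, 2.5]
width: 0.019
grip_force: 61.0
```

```bash
python3 st.py
```

```text
yaw -34.59 ring [ 0.61695275 -0.15700137] 0.2338806228159977 F [ 2.1 -6.9  2.5] T [-1.14 -0.61 -0.35]
moment about nut -0.06328922730363373
```

Emit:
jog_arm:
  moves:
    - {"dp": [0.033,0.047,0],"spin": -0.09,"gripper": -1}
    - {"dp": [0,0,0],"spin": 0,"gripper": -1}
    - {"dp": [0,0,0],"spin": 0,"gripper": -1}

```text
t: 19.7
position: [0.5669, -0.1164, 0.2339]
ee_rot: [2.963, -1.039, 0.007]
force: [5.5, -7.4, 2.5]
width: 0.0187
grip_force: 60.8
```

```bash
python3 st.py
```

```text
yaw -38.63 ring [ 0.61691734 -0.15707274] 0.2338706402247442 F [ 5.5 -7.4  2.5] T [-1.38 -0.75 -0.26]
moment about nut -0.10868325994371392
```

```bash
python3 arc.py -38.5 34 11; python3 arc.py 34 6 7; python3 arc.py 6 -42 12
```

```text
spin 0.14646464646464646
[[-0.054, -0.075], [-0.045, -0.081], [-0.035, -0.085], [-0.026, -0.09], [-0.015, -0.091], [-0.004, -0.093], [0.006, -0.092], [0.017, -0.091], [0.027, -0.089], [0.037, -0.085], [0.047, -0.08]] [ 0.5627 -0.1919]
spin -0.08888888888888889
[[-0.03, 0.048], [-0.026, 0.05], [-0.022, 0.052], [-0.019, 0.053], [-0.015, 0.054], [-0.011, 0.055], [-0.008, 0.056]] [ 0.5523 -0.1625]
spin -0.08888888888888889
[[-0.003, 0.056], [0.001, 0.056], [0.004, 0.056], [0.008, 0.056], [0.012, 0.055], [0.016, 0.054], [0.02, 0.053], [0.023, 0.051], [0.027, 0.049], [0.031, 0.048], [0.033, 0.045], [0.037, 0.043]] [ 0.569  -0.1127]
```

Emit:
jog_arm:
  moves:
    - {"dp": [-0.054,-0.075,0],"spin": 0.146,"gripper": -1}
    - {"dp": [-0.045,-0.081,0],"spin": 0.146,"gripper": -1}
    - {"dp": [-0.035,-0.085,0],"spin": 0.146,"gripper": -1}
    - {"dp": [-0.026,-0.09,0],"spin": 0.146,"gripper": -1}
    - {"dp": [-0.015,-0.091,0],"spin": 0.146,"gripper": -1}
    - {"dp": [-0.004,-0.093,0],"spin": 0.146,"gripper": -1}
    - {"dp": [0.006,-0.092,0],"spin": 0.146,"gripper": -1}
    - {"dp": [0.017,-0.091,0],"spin": 0.146,"gripper": -1}
    - {"dp": [0.027,-0.089,0],"spin": 0.146,"gripper": -1}
    - {"dp": [0.037,-0.085,0],"spin": 0.146,"gripper": -1}
    - {"dp": [0.047,-0.08,0],"spin": 0.146,"gripper": -1}
    - {"dp": [0,0,0],"spin": 0,"gripper": -1}

```text
t: 20.9
position: [0.5633, -0.1921, 0.2339]
ee_rot: [3.006, 0.911, 0.003]
force: [2.2, -2.4, 6.7]
width: 0.0186
grip_force: 61.4
```

```bash
python3 st.py
```

```text
yaw 33.72 ring [ 0.61723443 -0.15673292] 0.23389086714848045 F [ 2.2 -2.4  6.7] T [-0.31 -0.44 -0.19]
moment about nut 0.013699245208193378
```

Emit:
jog_arm:
  moves:
    - {"dp": [-0.03,0.048,0],"spin": -0.089,"gripper": -1}
    - {"dp": [-0.026,0.05,0],"spin": -0.089,"gripper": -1}
    - {"dp": [-0.022,0.052,0],"spin": -0.089,"gripper": -1}
    - {"dp": [0,0,0],"spin": 0,"gripper": -1}

```text
t: 21.3
position: [0.557, -0.1796, 0.234]
ee_rot: [3.084, 0.587, 0.006]
force: [4.9, -4.3, 2.1]
width: 0.0188
grip_force: 60.9
```

```bash
python3 st.py
```

```text
yaw 21.55 ring [ 0.61722956 -0.15640092] 0.23396203477993816 F [ 4.9 -4.3  2.1] T [-0.62 -0.82 -0.34]
moment about nut 0.023307194078698912
```

Emit:
jog_arm:
  moves:
    - {"dp": [-0.019,0.053,0],"spin": -0.089,"gripper": -1}
    - {"dp": [-0.015,0.054,0],"spin": -0.089,"gripper": -1}
    - {"dp": [0,0,0],"spin": 0,"gripper": -1}

```text
t: 21.6
position: [0.5545, -0.1714, 0.234]
ee_rot: [3.116, 0.372, 0.007]
force: [5.9, -6.6, 1.6]
width: 0.0188
grip_force: 60.6
```

```bash
python3 st.py
```

```text
yaw 13.63 ring [ 0.61730577 -0.15675859] 0.23398829050081166 F [ 5.9 -6.6  1.6] T [-1.06 -1.04 -0.01]
moment about nut 0.4843885941545443
```

Emit:
jog_arm:
  moves:
    - {"dp": [-0.011,0.055,0],"spin": -0.089,"gripper": -1}
    - {"dp": [-0.008,0.056,0],"spin": -0.089,"gripper": -1}
    - {"dp": [0,0,0],"spin": 0,"gripper": -1}

```text
t: 21.9
position: [0.5529, -0.1623, 0.2339]
ee_rot: [3.136, 0.151, 0.007]
force: [6.1, -5.6, 1.1]
width: 0.0186
grip_force: 60.8
```

```bash
python3 st.py
```

```text
yaw 5.53 ring [ 0.61717042 -0.15666371] 0.2339018580377185 F [ 6.1 -5.6  1.1] T [-0.8  -0.97 -0.35]
moment about nut 0.04229902835386451
```

Emit:
jog_arm:
  moves:
    - {"dp": [-0.003,0.056,0],"spin": -0.089,"gripper": -1}
    - {"dp": [0.001,0.056,0],"spin": -0.089,"gripper": -1}
    - {"dp": [0,0,0],"spin": 0,"gripper": -1}

```text
t: 22.2
position: [0.5528, -0.1539, 0.234]
ee_rot: [3.137, -0.064, 0.007]
force: [5.5, -8.3, 1.9]
width: 0.0186
grip_force: 60.7
```

```bash
python3 st.py
```

```text
yaw -2.33 ring [ 0.61723114 -0.15710728] 0.23398420896255306 F [ 5.5 -8.3  1.9] T [-1.45 -0.89  0.18]
moment about nut 0.6972820677500157
```

Emit:
jog_arm:
  moves:
    - {"dp": [0.004,0.056,0],"spin": -0.089,"gripper": -1}
    - {"dp": [0.008,0.056,0],"spin": -0.089,"gripper": -1}
    - {"dp": [0,0,0],"spin": 0,"gripper": -1}

```text
t: 22.5
position: [0.5537, -0.1454, 0.234]
ee_rot: [3.123, -0.279, 0.007]
force: [4.4, -11.5, 0.3]
width: 0.0184
grip_force: 60.9
```

```bash
python3 st.py
```

```text
yaw -10.22 ring [ 0.61709347 -0.15745342] 0.23397099704730362 F [  4.4 -11.5   0.3] T [-2.02 -0.73  0.69]
moment about nut 1.3674752210220742
```

Emit:
jog_arm:
  moves:
    - {"dp": [0.012,0.055,0],"spin": -0.089,"gripper": -1}
    - {"dp": [0,0,0],"spin": 0,"gripper": -1}

```text
t: 22.7
position: [0.5546, -0.1413, 0.234]
ee_rot: [3.111, -0.387, 0.006]
force: [4.3, -12.1, 0.6]
width: 0.0185
grip_force: 61.3
```

```bash
python3 st.py
```

```text
yaw -14.18 ring [ 0.61701467 -0.1576173 ] 0.2339879744530558 F [  4.3 -12.1   0.6] T [-2.13 -0.52  0.85]
moment about nut 1.5320222258177032
```

Emit:
jog_arm:
  moves:
    - {"dp": [-0.012,-0.055,0],"spin": 0.089,"gripper": -1}
    - {"dp": [0,0,0],"spin": 0,"gripper": -1}
    - {"dp": [0,0,0],"spin": 0,"gripper": -1}

```text
t: 23.0
position: [0.5537, -0.1454, 0.234]
ee_rot: [3.125, -0.28, 0.007]
force: [5.3, -8.6, 1.8]
width: 0.0187
grip_force: 60.9
```

```bash
python3 st.py
```

```text
yaw -10.25 ring [ 0.61704685 -0.15744942] 0.23396815869010276 F [ 5.3 -8.6  1.8] T [-1.63 -0.69  0.5 ]
moment about nut 0.982907504141691
```

Emit:
jog_arm:
  moves:
    - {"dp": [-0.008,-0.056,0],"spin": 0.089,"gripper": -1}
    - {"dp": [0,0,0],"spin": 0,"gripper": -1}
    - {"dp": [0,0,0],"spin": 0,"gripper": -1}

```text
t: 23.3
position: [0.5531, -0.1499, 0.234]
ee_rot: [3.132, -0.171, 0.007]
force: [5.6, -10.1, 0.4]
width: 0.0186
grip_force: 60.9
```

```bash
python3 st.py
```

```text
yaw -6.24 ring [ 0.61716739 -0.15748497] 0.23398183042082746 F [  5.6 -10.1   0.4] T [-1.51 -0.78  0.55]
moment about nut 1.1585480525747007
```

Backing off 8° leaves about 1 Nm on the wrench. The 0.35 Nm nut friction cannot hold that, so the nut is against its stop. One last firm push, then I ease back and release.

Emit:
jog_arm:
  moves:
    - {"dp": [0.008,0.056,0],"spin": -0.089,"gripper": -1}
    - {"dp": [0.012,0.055,0],"spin": -0.089,"gripper": -1}
    - {"dp": [0.008,0.028,0],"spin": -0.045,"gripper": -1}
    - {"dp": [0,0,0],"spin": 0,"gripper": -1}
    - {"dp": [0,0,0],"spin": 0,"gripper": -1}
    - {"dp": [0,0,0],"spin": 0,"gripper": -1}

```text
t: 23.9
position: [0.5551, -0.1392, 0.2338]
ee_rot: [3.105, -0.444, 0.005]
force: [3.4, -12.9, 0.6]
width: 0.0189
grip_force: 61.4
```

```bash
python3 st.py
```

```text
yaw -16.27 ring [ 0.61681033 -0.15786671] 0.2338480523428609 F [  3.4 -12.9   0.6] T [-1.99 -0.29  0.45]
moment about nut 1.1824810292160022
```

Emit:
jog_arm:
  moves:
    - {"dp": [-0.008,-0.028,0],"spin": 0.045,"gripper": -1}
    - {"dp": [-0.012,-0.055,0],"spin": 0.089,"gripper": -1}
    - {"dp": [-0.008,-0.056,0],"spin": 0.089,"gripper": -1}
    - {"dp": [-0.004,-0.056,0],"spin": 0.089,"gripper": -1}
    - {"dp": [0,-0.056,0],"spin": 0.089,"gripper": -1}
    - {"dp": [0,0,0],"spin": 0,"gripper": -1}

```text
t: 24.5
position: [0.5525, -0.1588, 0.2336]
ee_rot: [3.139, 0.045, 0.006]
force: [4.6, -7.8, 1.1]
width: 0.0186
grip_force: 60.8
```

```bash
python3 st.py
```

```text
yaw 1.65 ring [ 0.61702266 -0.15752318] 0.2335872966685278 F [ 4.6 -7.8  1.1] T [-1.26 -0.81 -0.12]
moment about nut 0.3922746751404507
```

The evidence is still ambiguous, and there is plenty of time left. I repeat a stroke, measuring the handle's angle in the picture against the tool yaw at each stop.

```bash
cat >> st.py <<'E'
im=manip.capture("side")[:,:,::-1]; cv2.imwrite(f"pics/s_{s['t']:.1f}.png",im)
# expected handle far part: 105..175 mm from nut axis, top face z=.082
n0=np.array([.6165,-.1563]); u=np.array([np.cos(y),np.sin(y)])
m=(im.max(2)<60).astype(np.uint8); ys,xs=np.nonzero(m); P=ray("side",np.c_[xs,ys],.075)-n0
r=-(P@u); k=np.abs(P@np.array([-u[1],u[0]]))<.035; k&=(r>.105)&(r<.165)
Q=P[k].astype(np.float32); v=cv2.fitLine(Q,cv2.DIST_HUBER,0,.01,.01).ravel(); c=-Q.mean(0)
print("px",k.sum(),"line",np.degrees(np.arctan2(v[1],v[0])).round(1),"from nut",np.degrees(np.arctan2(c[1],c[0])).round(1))
E
python3 st.py; python3 arc.py 2 34 6
```

```text
yaw 1.65 ring [ 0.61702266 -0.15752318] 0.2335872966685278 F [ 4.6 -7.8  1.1] T [-1.26 -0.81 -0.12]
moment about nut 0.3922746751404507
px 191 line 2.5 from nut -1.3
spin 0.11851851851851851
[[0.005, -0.075], [0.013, -0.074], [0.019, -0.072], [0.026, -0.071], [0.032, -0.068], [0.039, -0.064]] [ 0.5627 -0.1919]
```

Emit:
jog_arm:
  moves:
    - {"dp": [0.005,-0.075,0],"spin": 0.1185,"gripper": -1}
    - {"dp": [0.013,-0.074,0],"spin": 0.1185,"gripper": -1}
    - {"dp": [0.019,-0.072,0],"spin": 0.1185,"gripper": -1}
    - {"dp": [0.026,-0.071,0],"spin": 0.1185,"gripper": -1}
    - {"dp": [0.032,-0.068,0],"spin": 0.1185,"gripper": -1}
    - {"dp": [0.039,-0.064,0],"spin": 0.1185,"gripper": -1}
    - {"dp": [0,0,0],"spin": 0,"gripper": -1}

```text
t: 25.25
position: [0.5631, -0.1921, 0.2335]
ee_rot: [3.007, 0.907, 0.003]
force: [2.5, -5.3, 5.5]
width: 0.0191
grip_force: 61.4
```

```bash
python3 st.py
```

```text
yaw 33.57 ring [ 0.6171947  -0.15695505] 0.2335417967280058 F [ 2.5 -5.3  5.5] T [-0.66 -0.57 -0.13]
moment about nut 0.24275580456675971
px 208 line 30.4 from nut 28.8
```

Emit:
jog_arm:
  moves:
    - {"dp": [-0.03,0.048,0],"spin": -0.089,"gripper": -1}
    - {"dp": [-0.026,0.05,0],"spin": -0.089,"gripper": -1}
    - {"dp": [-0.022,0.052,0],"spin": -0.089,"gripper": -1}
    - {"dp": [-0.019,0.053,0],"spin": -0.089,"gripper": -1}
    - {"dp": [0,0,0],"spin": 0,"gripper": -1}

```text
t: 25.8
position: [0.5554, -0.1755, 0.2337]
ee_rot: [3.102, 0.474, 0.006]
force: [5.9, -7.9, 1.2]
width: 0.0187
grip_force: 60.8
```

```bash
python3 st.py
```

```text
yaw 17.39 ring [ 0.61710131 -0.15681131] 0.2336678691215112 F [ 5.9 -7.9  1.2] T [-1.31 -0.98 -0.46]
moment about nut 0.12983297871180688
px 241 line 40.2 from nut 15.6
```

Emit:
jog_arm:
  moves:
    - {"dp": [-0.015,0.054,0],"spin": -0.089,"gripper": -1}
    - {"dp": [-0.011,0.055,0],"spin": -0.089,"gripper": -1}
    - {"dp": [-0.008,0.056,0],"spin": -0.089,"gripper": -1}
    - {"dp": [0,0,0],"spin": 0,"gripper": -1}

```text
t: 26.25
position: [0.5527, -0.1623, 0.2336]
ee_rot: [3.135, 0.147, 0.006]
force: [6.1, -7.0, 0.7]
width: 0.0188
grip_force: 61.0
```

```bash
python3 st.py
```

```text
yaw 5.36 ring [ 0.61695249 -0.15686337] 0.23360622466345687 F [ 6.1 -7.   0.7] T [-1.32 -0.98 -0.62]
moment about nut -0.13614335586847492
px 188 line 1.9 from nut 2.1
```

Emit:
jog_arm:
  moves:
    - {"dp": [-0.003,0.056,0],"spin": -0.089,"gripper": -1}
    - {"dp": [0.001,0.056,0],"spin": -0.089,"gripper": -1}
    - {"dp": [0.004,0.056,0],"spin": -0.089,"gripper": -1}
    - {"dp": [0,0,0],"spin": 0,"gripper": -1}

```text
t: 26.7
position: [0.5529, -0.1497, 0.2337]
ee_rot: [3.13, -0.176, 0.006]
force: [5.8, -12.8, -1.0]
width: 0.0189
grip_force: 61.3
```

```bash
python3 st.py
```

```text
yaw -6.43 ring [ 0.61688529 -0.15747893] 0.2336771528322984 F [  5.8 -12.8  -1. ] T [-2.13 -0.82  0.39]
moment about nut 1.1663106520785906
px 172 line -7.6 from nut -8.7
```

Emit:
jog_arm:
  moves:
    - {"dp": [0.008,0.056,0],"spin": -0.089,"gripper": -1}
    - {"dp": [0.012,0.055,0],"spin": -0.089,"gripper": -1}
    - {"dp": [0,0,0],"spin": 0,"gripper": -1}

```text
t: 27.05
position: [0.5544, -0.1411, 0.2337]
ee_rot: [3.11, -0.392, 0.005]
force: [4.2, -14.5, 0.1]
width: 0.0186
grip_force: 61.7
```

```bash
python3 st.py
```

```text
yaw -14.38 ring [ 0.61668884 -0.1576766 ] 0.2336775842350112 F [  4.2 -14.5   0.1] T [-2.31 -0.58  0.51]
moment about nut 1.3472809605807603
px 164 line -14.6 from nut -16.1
```

The moment always builds at the same handle angle, onset at about 0°. The handle travel driven so far sums to about 110°, which matches reaching 3.0 rad, so the nut is on its stop. I ease back, release and rise.

Emit:
jog_arm:
  moves:
    - {"dp": [-0.012,-0.055,0],"spin": 0.089,"gripper": -1}
    - {"dp": [-0.008,-0.056,0],"spin": 0.089,"gripper": -1}
    - {"dp": [-0.004,-0.056,0],"spin": 0.089,"gripper": -1}
    - {"dp": [-0.001,-0.056,0],"spin": 0.089,"gripper": -1}
    - {"dp": [0,0,0],"spin": 0,"gripper": -1}
    - {"dp": [0,0,0],"spin": 0,"gripper": 1}
    - {"dp": [0,0,0],"spin": 0,"gripper": 1}
    - {"dp": [0,0,0],"spin": 0,"gripper": 1}
    - {"dp": [0,0,0],"spin": 0,"gripper": 1}
    - {"dp": [0,0,0],"spin": 0,"gripper": 1}
    - {"dp": [0,0,0],"spin": 0,"gripper": 1}

```text
t: 28.2
position: [0.5518, -0.1573, 0.2328]
ee_rot: [-3.141, -0.042, 0.001]
force: [0.5, 0.3, 0.1]
width: 0.0855
grip_force: 0.0
```

```bash
python3 st.py
```

```text
yaw 1.53 ring [ 0.61626293 -0.1561276 ] 0.23276751693921383 F [0.5 0.3 0.1] T [0.02 0.01 0.04]
moment about nut 0.0222289230494275
px 192 line 5.3 from nut 3.1
```

The grip is released with all forces at zero. A clean re-grip and one more stroke will verify tightness without stored grip stress.

Emit:
jog_arm:
  moves:
    - {"dp": [0,0,0],"spin": 0,"gripper": -1}
    - {"dp": [0,0,0],"spin": 0,"gripper": -1}
    - {"dp": [0,0,0],"spin": 0,"gripper": -1}
    - {"dp": [0,0,0],"spin": 0,"gripper": -1}
    - {"dp": [0,0,0],"spin": 0,"gripper": -1}
    - {"dp": [0,0,0],"spin": 0,"gripper": -1}
    - {"dp": [0.005,-0.075,0],"spin": 0.1185,"gripper": -1}
    - {"dp": [0.013,-0.074,0],"spin": 0.1185,"gripper": -1}
    - {"dp": [0.019,-0.072,0],"spin": 0.1185,"gripper": -1}
    - {"dp": [0.026,-0.071,0],"spin": 0.1185,"gripper": -1}
    - {"dp": [0.032,-0.068,0],"spin": 0.1185,"gripper": -1}
    - {"dp": [0.039,-0.064,0],"spin": 0.1185,"gripper": -1}

```text
t: 29.45
position: [0.5625, -0.1922, 0.2334]
ee_rot: [3.006, 0.91, -0.001]
force: [-3.3, -2.2, 2.4]
width: 0.0187
grip_force: 62.0
```

```bash
python3 st.py
```

```text
yaw 33.7 ring [ 0.61652881 -0.15688113] 0.23343249881398864 F [-3.3 -2.2  2.4] T [-0.39  0.46 -0.26]
moment about nut -0.26564494661989124
px 214 line 31.2 from nut 29.3
```

Emit:
jog_arm:
  moves:
    - {"dp": [-0.03,0.048,0],"spin": -0.089,"gripper": -1}
    - {"dp": [-0.026,0.05,0],"spin": -0.089,"gripper": -1}
    - {"dp": [-0.022,0.052,0],"spin": -0.089,"gripper": -1}
    - {"dp": [-0.019,0.053,0],"spin": -0.089,"gripper": -1}
    - {"dp": [0,0,0],"spin": 0,"gripper": -1}

```text
t: 30.0
position: [0.5547, -0.1758, 0.2335]
ee_rot: [3.103, 0.474, -0.001]
force: [-2.3, -6.5, 2.3]
width: 0.0189
grip_force: 61.8
```

```bash
python3 st.py
```

```text
yaw 17.37 ring [ 0.61638998 -0.1570816 ] 0.2335202277142621 F [-2.3 -6.5  2.3] T [-0.95  0.5  -0.18]
moment about nut 0.18143540411922152
px 241 line 37.1 from nut 15.9
```

Emit:
jog_arm:
  moves:
    - {"dp": [-0.015,0.054,0],"spin": -0.089,"gripper": -1}
    - {"dp": [-0.011,0.055,0],"spin": -0.089,"gripper": -1}
    - {"dp": [-0.008,0.056,0],"spin": -0.089,"gripper": -1}
    - {"dp": [0,0,0],"spin": 0,"gripper": -1}

```text
t: 30.45
position: [0.552, -0.1624, 0.2335]
ee_rot: [3.136, 0.147, -0.0]
force: [-4.1, -4.5, 3.0]
width: 0.019
grip_force: 62.0
```

```bash
python3 st.py
```

```text
yaw 5.35 ring [ 0.61627384 -0.15692026] 0.23346961062562702 F [-4.1 -4.5  3. ] T [-0.74  0.51 -0.28]
moment about nut -0.01299899640780977
px 192 line 4.9 from nut 2.5
```

Emit:
jog_arm:
  moves:
    - {"dp": [-0.003,0.056,0],"spin": -0.089,"gripper": -1}
    - {"dp": [0.001,0.056,0],"spin": -0.089,"gripper": -1}
    - {"dp": [0,0,0],"spin": 0,"gripper": -1}

```text
t: 30.8
position: [0.5518, -0.1538, 0.2335]
ee_rot: [3.137, -0.069, -0.001]
force: [-4.3, -7.8, 2.7]
width: 0.0187
grip_force: 61.9
```

```bash
python3 st.py
```

```text
yaw -2.52 ring [ 0.61625269 -0.1571665 ] 0.2334820815564195 F [-4.3 -7.8  2.7] T [-1.2   0.57  0.2 ]
moment about nut 0.7168178105267091
px 184 line -2.7 from nut -4.7
```

Emit:
jog_arm:
  moves:
    - {"dp": [0.004,0.056,0],"spin": -0.089,"gripper": -1}
    - {"dp": [0.008,0.056,0],"spin": -0.089,"gripper": -1}
    - {"dp": [0,0,0],"spin": 0,"gripper": -1}

```text
t: 31.15
position: [0.5528, -0.1452, 0.2335]
ee_rot: [3.123, -0.284, -0.001]
force: [-4.5, -9.4, 1.6]
width: 0.0189
grip_force: 62.3
```

```bash
python3 st.py
```

```text
yaw -10.39 ring [ 0.61612788 -0.15742689] 0.23351563685458054 F [-4.5 -9.4  1.6] T [-1.54  0.64  0.79]
moment about nut 1.4407054450302685
px 168 line -9.6 from nut -12.0
```

Emit:
jog_arm:
  moves:
    - {"dp": [0.012,0.055,0],"spin": -0.089,"gripper": -1}
    - {"dp": [0.008,0.028,0],"spin": -0.045,"gripper": -1}
    - {"dp": [0,0,0],"spin": 0,"gripper": -1}
    - {"dp": [0,0,0],"spin": 0,"gripper": -1}

```text
t: 31.6
position: [0.5543, -0.139, 0.2335]
ee_rot: [3.103, -0.445, -0.001]
force: [-5.5, -10.6, 2.8]
width: 0.0193
grip_force: 63.2
```

```bash
python3 st.py
```

```text
yaw -16.31 ring [ 0.61599435 -0.15767173] 0.2335019176342353 F [ -5.5 -10.6   2.8] T [-1.73  0.83  1.16]
moment about nut 1.91538792812899
px 160 line -14.5 from nut -17.1
```

Emit:
jog_arm:
  moves:
    - {"dp": [-0.008,-0.028,0],"spin": 0.045,"gripper": -1}
    - {"dp": [-0.012,-0.055,0],"spin": 0.089,"gripper": -1}
    - {"dp": [-0.008,-0.056,0],"spin": 0.089,"gripper": -1}
    - {"dp": [-0.004,-0.056,0],"spin": 0.089,"gripper": -1}
    - {"dp": [-0.001,-0.056,0],"spin": 0.089,"gripper": -1}
    - {"dp": [0,0,0],"spin": 0,"gripper": -1}
    - {"dp": [0,0,0],"spin": 0,"gripper": 1}
    - {"dp": [0,0,0],"spin": 0,"gripper": 1}
    - {"dp": [0,0,0],"spin": 0,"gripper": 1}
    - {"dp": [0,0,0],"spin": 0,"gripper": 1}
    - {"dp": [0,0,0],"spin": 0,"gripper": 1}
    - {"dp": [0,0,0],"spin": 0,"gripper": 1}

```text
t: 32.85
position: [0.5519, -0.1573, 0.2329]
ee_rot: [-3.141, -0.041, 0.0]
force: [0.3, 0.6, 0.9]
width: 0.0854
grip_force: 0.0
```

Emit:
jog_arm:
  moves:
    - {"dp": [0,0,0.1],"spin": 0,"gripper": 1}
    - {"dp": [0,0,0.2],"spin": 0,"gripper": 1}
    - {"dp": [0,0,0.3],"spin": 0,"gripper": 1}
    - {"dp": [0,0,0.4],"spin": 0,"gripper": 1}
    - {"dp": [0,0,0.4],"spin": 0,"gripper": 1}
    - {"dp": [0,0,0.4],"spin": 0,"gripper": 1}
    - {"dp": [0,-0.5,0],"spin": 0,"gripper": 1}
    - {"dp": [0,-0.5,0],"spin": 0,"gripper": 1}
    - {"dp": [0,-0.5,0],"spin": 0,"gripper": 1}
    - {"dp": [0,-0.5,0],"spin": 0,"gripper": 1}
    - {"dp": [0,-0.5,0],"spin": 0,"gripper": 1}
    - {"dp": [0,-0.5,0],"spin": 0,"gripper": 1}

```text
t: 34.05
position: [0.5516, -0.3991, 0.3789]
ee_rot: [3.14, 0.04, 0.002]
force: [0.2, -0.7, 0.3]
width: 0.0854
grip_force: 0.0
```

```bash
python3 - <<'E'
from h import *
o=np.zeros((400,800,3),np.uint8)
for i,n in enumerate(("top","side")):
    im=manip.capture(n)[:,:,::-1]; cv2.imwrite(f"pics/{n}9.png",im)
    p=proj(n,[.6165,-.1563,.074]); print(n,"want ring top",p); x,y=p.astype(int)-[25,25]; print(x,y)
    o[:,400*i:400*i+400]=cv2.resize(im[y:y+50,x:x+50],(400,400),interpolation=cv2.INTER_CUBIC)
cv2.imwrite("pics/c9.png",o)
E
```

```text
top want ring top [333.50184793 209.20250591]
308 184
side want ring top [296.18519059 190.28659619]
271 165
```

View pics/c9.png

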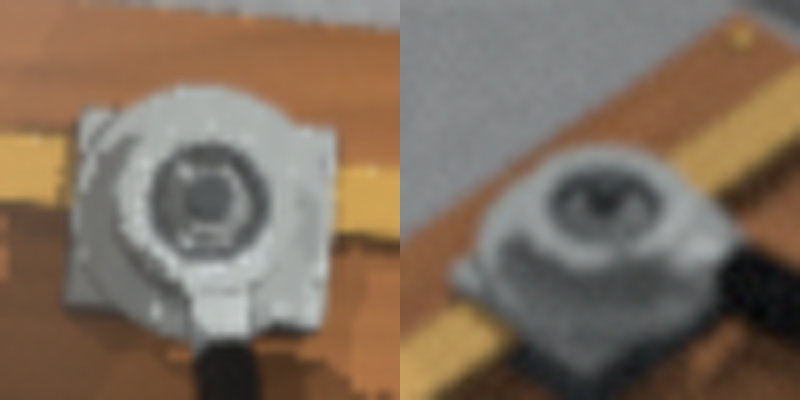

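The crops show the wrench flat, with its ring centred at crop (208,200) on the flange and the stud in the hole's middle. Fully tight (3.0 rad) predicts nut flats facing up and down in the top picture. I enlarge the hole once to check.

```bash
python3 - <<'E'
from h import *
ims=np.mean([manip.capture("top")[:,:,::-1].astype(float) for _ in range(6)],0).astype(np.uint8)
c=ims[199:219,324:344]; a=cv2.resize(c,(500,500),interpolation=cv2.INTER_CUBIC); a=cv2.normalize(a,None,0,255,cv2.NORM_MINMAX); cv2.imwrite("pics/z.png",a)
for z in(.070,):  # expected nut hex corners at joint 3.0
    yaw=-.104-3.0; k=[yaw+np.pi/6+i*np.pi/3 for i in range(6)]
    print([((proj("top",[.6165+.0173*np.cos(t),-.1563+.0173*np.sin(t),z])-[324,199]+.5)*25).round().tolist() for t in k])
g=ims.mean(2); cx,cy=proj("top",[.6165,-.1563,.072]); 
for r in(4,5,6): 
    t=np.arange(0,360,1); v=cv2.remap(g.astype(np.float32),(cx+r*np.cos(np.radians(t))).astype(np.float32)[None],(cy+r*np.sin(np.radians(t))).astype(np.float32)[None],1)[0]
    f=np.fft.fft(v)[6]/180; print(r,abs(f).round(1),"bright at deg",(-np.degrees(np.angle(f))/6%60).round(1))
E
```

```text
[[334.0, 405.0], [404.0, 267.0], [317.0, 137.0], [160.0, 143.0], [89.0, 281.0], [176.0, 412.0]]
4 3.1 bright at deg 3.3
5 9.4 bright at deg 2.0
6 6.0 bright at deg 58.2
```

View pics/z.png

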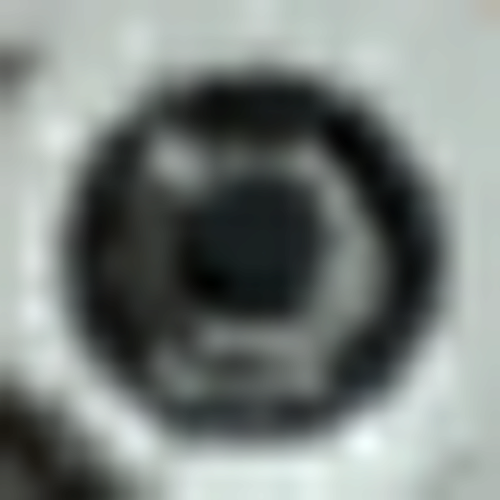

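The enlarged view shows the nut's hexagon with its right corner at (385,260), upper corners at (330,150) and (170,140), and lower ones at (320,390) and (160,385). These match the corners predicted for the tight nut at 3.0 rad.

```bash
python3 -c "
from cell import manip
print(manip.sign_off())"
```

```text
the job is handed in; nothing more can be done
None
```

The job is handed in at about 34 s: the nut is tight by force and by its angle in the last picture, the wrench lies flat, fully down on it and released, and I did not touch the other things on the bench.

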